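# Pocket the flanged nut and tip the collars into the tray's corner

## Task

Sort the rig hardware: set the flanged nut from the bench into the round pocket of the aluminium tray, flange down and fully home, and let go of it while the tray still stands on the bench. Then lift the tray by its bridge handle, clear of the bench, and tilt it some 30 degrees towards the corner with the lug (diagonally across from the pocket) so that all four loose collars slide together into that corner while the nut stays in its pocket. Finish holding the tray still like this, up and tilted - do not set it down or let go - and leave everything else on the bench alone.

Things in the scene. Friction and masses are not known exactly. Their poses are not given: they have to be found in the camera images.
- tray: open aluminium tray, loose on the bench, about 0.45 kg, outside 208 x 148 x 40 mm (its x, y, z), walls and floor 4 mm. Origin: centre of its underside, z up. The 64 mm at its -x end is a raised shelf (top at 13 mm) with a round pocket; the rest is flat floor 136 x 140 mm, at 4 mm, with loose collars. A bridge handle spans its middle. A small flat lug sticks out at the rim of one corner (+x, -y)
- handle (a point): middle of the tray's handle bar, 80 mm above the tray's underside. Bar 12 x 12 mm in section, 156 mm long, along the tray's y, top at 86 mm, on an upright strip at each long wall. Pinch it from above across its 12 mm (closing along the tray's x). The loaded tray balances within about 20 mm of this point; a grip of 40 N or more keeps it from swinging. Axes as the tray's
- pocket (a point): centre of the pocket's floor (4 mm above the tray's underside). The pocket is a round hole 38 mm in diameter and 9 mm deep in the tray's raised shelf, at 68 mm towards -x and 30 mm towards +y of the tray's origin; axes as the tray's
- corner (a point): inside corner of the tray floor (4 mm above the underside, where floor and both walls meet, at 100 mm towards +x and 70 mm towards -y of the tray's origin): the corner with the lug, to which the collars must slide; axes as the tray's
- nut: dark steel flanged nut standing alone on the bench, flange down: flange 34 mm across and 5 mm thick, above it a round hub 20 mm across reaching 34 mm above the underside, dark bore on top; about 70 g. Origin: centre of the flange's underside, z to the hub. To seat it, hold the hub with the fingertips at least 11 mm above the underside, so that they stay above the tray's shelf
- manipulator: fixed grey micromanipulator on a dark foot, 60 x 60 mm foot, 181 mm high, spreading up to 120 mm sideways; origin under its foot. Leave alone
- beaker0: glass beaker with a yellow tape band, 68 mm across, 85 mm high, origin under its centre. Leave alone
- beaker1: glass beaker with a yellow tape band, 72 mm across, 90 mm high, origin under its centre. Leave alone
- dish: glass dish, 90 mm across, 16 mm high, origin under its centre. Leave alone
- syringe: empty plastic syringe lying on the bench along its own x, about 130 mm long, 30 mm wide at the flange and 24 mm high, origin on the bench under the barrel. Leave alone
- vial: amber vial with white cap, 28 mm across, 50 mm high, origin under its centre. Leave alone
- tweezers: steel tweezers lying along their own x, 130 mm long, 24 mm wide and 8 mm high, origin under their middle. Leave alone
- collar0: one of four alike dark steel shaft collars lying loose and flat on the tray's floor: disc 22 mm in diameter, 10 mm thick, about 25 g, with a dark bore. Origin: centre of its underside as it starts. Lightly oiled: it begins to slide on the tilted floor at about 8 degrees; with the tray tilted 30 degrees straight towards the corner it also slides along the walls
- collar1: one of four alike dark steel shaft collars lying loose and flat on the tray's floor: disc 22 mm in diameter, 10 mm thick, about 25 g, with a dark bore. Origin: centre of its underside as it starts. Lightly oiled: it begins to slide on the tilted floor at about 8 degrees; with the tray tilted 30 degrees straight towards the corner it also slides along the walls
- collar2: one of four alike dark steel shaft collars lying loose and flat on the tray's floor: disc 22 mm in diameter, 10 mm thick, about 25 g, with a dark bore. Origin: centre of its underside as it starts. Lightly oiled: it begins to slide on the tilted floor at about 8 degrees; with the tray tilted 30 degrees straight towards the corner it also slides along the walls
- collar3: one of four alike dark steel shaft collars lying loose and flat on the tray's floor: disc 22 mm in diameter, 10 mm thick, about 25 g, with a dark bore. Origin: centre of its underside as it starts. Lightly oiled: it begins to slide on the tilted floor at about 8 degrees; with the tray tilted 30 degrees straight towards the corner it also slides along the walls
- corner_b (a point): inside corner of the tray floor at 100 mm towards +x and 70 mm towards +y (no lug); axes as the tray's
- corner_c (a point): inside corner of the tray at 100 mm towards -x and 70 mm towards -y, at floor height (under the shelf); axes as the tray's

How it is judged:
On the way, in this order (a step that is already met when the one before it is completed fails the run):
1. the nut sits flange down and fully home in the pocket, let go, the tray level on the bench (distance between nut and pocket below 0.006 m and angle between nut's own z axis and vertical below 0.12 rad and contact force between the fingers and nut below 0.05 N and angle between tray's own z axis and vertical below 0.05 rad and height (world z) of tray below 0.005 m), for 0.2 s.
2. the tray hangs in the fingers clear of the bench, the nut still in its pocket (contact force between the fingers and tray above 1 N and height (world z) of each of corner, corner_b, corner_c, pocket above 0.02 m and distance between nut and pocket below 0.006 m), for 0.2 s.
At the end, for the whole second after the job is handed in: Tray held in the fingers, lug corner over 20 mm above the bench, tilted 17 to 49 degrees, its +x end and -y side each 6 degrees or more down, still, touching no fixed equipment; each collar's origin within 75 mm of the inside lug corner, at rest; nut origin within 6 mm of the pocket floor centre (contact force between the fingers and tray above 1 N and height (world z) of corner above 0.02 m and angle between tray's own z axis and vertical between 0.3 and 0.85 rad and angle between tray's own x axis and vertical above 1.67 rad and angle between tray's own y axis and vertical below 1.47 rad and linear speed of each of tray, collar0, collar1, collar2, collar3 below 0.03 m/s and distance between nut and pocket below 0.006 m and distance between each of collar0, collar1, collar2, collar3 and corner below 0.075 m and contact force between tray and manipulator below 0.1 N); the arm keeps its last pose, push and grip.
It fails at once if a bystander is pushed more than 30 mm away or knocked over (distance of any of beaker0, beaker1, dish, syringe, vial, tweezers from where it was at the start of the episode above 0.03 m or angle between any of beaker0, beaker1, dish, syringe, vial, tweezers's own z axis and vertical above 0.6 rad).
It fails at once if a collar leaves the tray (distance between any of collar0, collar1, collar2, collar3 and handle above 0.16 m).
It also fails if it takes over 51 s, if anything falls off the work surface, if the arm or the gripper's body presses on something with over 40 N, if the wrist force passes 120 N, or if a joint passes its speed limit or range.

## Robot

A 6-joint arm with a two-finger parallel gripper is mounted at the origin on the work surface. World frame = base frame: x ahead of the robot, y to its left, z up, the work surface at z = 0. Lengths are in m, angles in rad, forces in N, time in s.
With the tool pointing down it reaches from about 0.35 to 0.85 m from the base axis. Payload 8.1 kg.
Tool frame: the origin (TCP) lies at the centre of the arm's flange, where the gripper is bolted on; the fingertips stand 186 mm ahead of it and the grasp point (between the pads) lies 167 mm ahead of it (robot.grasp_offset is the distance from the TCP to the grasp point, in m); z points along the fingers, y is the line along which they close (so a half turn about z gives the same grasp; the last joint's range is limited). The gripper opens to 93 mm and grips with 3 to 60 N. Pads are 15 mm wide; open, the fingers measure 128 mm over their backs; the gripper's body (75 mm by 188 mm) begins 65 mm behind the grasp point.
Start: joints at [-1.408, 0.13, 1.488, -0, 1.523, -0.085], TCP at [0.147, -0.582, 0.405] pointing down, gripper open.
Joint ranges: [-2.96, 2.96], [-0.89, 2.26], [0.02, 2.5], [-1.34, 4.48], [0, 2.73], [-2.66, 2.66]. Speed limits (rad/s): [2.39, 2.39, 2.79, 3.14, 3.14, 3.14].

## Interface

Orientations are given as a rotation vector (axis times angle).
In Python, from plant import robot gives the robot as it stands.
- The arm moves only by the tool drive_tool, never from a script. Its argument "moves" is one flat list of numbers, 7 for each row, row after row: the finger opening in mm, from 0 to 93, then the shift along the tool's x, y, z in mm, then the turn, a rotation vector about the tool's x, y, z in degrees. A call has 1 to 8 rows; each row shifts and turns the commanded pose from where the row before left it, along the tool's axes as they then stand; what a row does not reach is not made up. A row lasts 1/10 s, in which the tool goes at most 50 mm and 8.59 degrees, less where a joint would pass 70% of its speed; a pose out of reach is approached as far as the arm can. A call is refused whole if a number of a shift passes 50 or a number of a turn 8.59, either way. A call with a gripper value outside its range is refused whole. The fingers move at their own pace and stop on an object; "grip_force" is the grip in N (left out, the last holds). Time passes only in rows, so rows that do not move let the fingers close. It gives the time, the measured TCP pose, the force, the opening and the grip force at its end, in the units of the state.
- robot.read_state(): the state, without advancing time (a new reading comes with each control period).
- robot.read_camera(name): name is "scene" or "top" or "wrist"; returns a dict with "color" (420x560x3 uint8, red, green, blue), "depth" (420x560 float32, m along the optical axis (not along the pixel's ray), 0 where there is no reading), "mtx" (3x3 intrinsics, pixels), "R" (3x3) and "t" (3): a world point X has camera coordinates R X + t. Camera axes: x right, y down, z forward; pixel columns grow to the right and rows downward; lengths in m; the calibration is good to about 2 mm. The wrist camera is an equidistant fisheye: a pixel r from the principal point sees the ray r / f radians off the axis. A picture is of the moment at which its call begins.
- robot.close_job(): hands the job in; it is judged then, once.
The state is a dict: "t": time; "q": joint angles; "dq": joint speeds; "joint_torque": joint torques, N m; "tool_pos": TCP position; "orientation": TCP orientation; "force": force on the tool from outside, world axes, zero at the start; "wrist_torque": the same for the moment, N m; "opening": finger opening in m; "gripper_force": force on a finger pad.
Only numpy, scipy, OpenCV 4.12 (cv2) and the standard library are available. Lean on these libraries where they do the work, as an engineer would, in place of code of your own. Each camera call takes 0.05 s, during which the arm holds its last target. There are 200 camera calls.

## Working session

There is one attempt and no reset: what is moved stays moved. The work goes in short steps, Python scripts to look and compute and a tool call to move; the robot and the scene stay as the last step left them, time stands still between calls to the robot, and variables do not carry over. Pictures are saved under pics/ and viewed, at most 10 in all, crops included, and the job is handed in when it is done.

Besides the shell and the picture viewer there is one more tool, called after "Request:" as a command line: name --argument value ..., lists and objects as JSON in quotes. drive_tool: Moves the arm, as the interface text tells. Its arguments: {"type":"object","properties":{"moves":{"type":"array","items":{"type":"number"}},"grip_force":{"type":"number"}},"required":["moves"]}

```bash
mkdir -p pics; ls
python3 - <<'E'
from plant import robot
import numpy as np,cv2
for n in("scene","top"):
    c=robot.read_camera(n)
    cv2.imwrite(f"pics/{n}0.png",c["color"][:,:,::-1])
    np.savez(f"/tmp/{n}0.npz",**c)
    print(n,c["mtx"].tolist(),(-c["R"].T@c["t"]).round(3),c["R"].round(3).tolist())
s=robot.read_state();print(s)
E
```

```text
pics
scene [[395.25655949383713, 0.0, 278.5081837256457], [0.0, 395.25655949383713, 208.7237462956033], [0.0, 0.0, 1.0]] [ 1.029 -0.401  1.049] [[0.655, 0.756, 0.009], [0.656, -0.562, -0.504], [-0.376, 0.336, -0.864]]
top [[382.0145170114059, 0.0, 276.14063297137295], [0.0, 382.0145170114059, 207.42958393826072], [0.0, 0.0, 1.0]] [0.507 0.004 1.029] [[0.002, -1.0, -0.007], [-0.997, -0.001, -0.083], [0.083, 0.007, -0.997]]
{'t': 0.1, 'q': array([-1.40838493e+00,  1.31099591e-01,  1.48918634e+00, -1.64731720e-05,
        1.52301000e+00, -8.54225765e-02]), 'dq': array([-0.00026524, -0.00214878, -0.00470886, -0.00086438,  0.00060499,
       -0.00023357]), 'joint_torque': array([ 1.35084530e-03, -5.61342430e+01, -4.93095231e+01,  7.70905288e-02,
        2.91571365e-02, -7.13321106e-05]), 'tool_pos': array([ 0.14715397, -0.58145684,  0.40377499]), 'orientation': array([-3.11581477e+00, -3.88092109e-01,  1.28723316e-04]), 'force': array([ 0.27805008, -0.07068776, -0.01332555]), 'wrist_torque': array([0.06880355, 0.0080913 , 0.01213407]), 'gripper_force': 0.0, 'opening': 0.09303878393051394}
```

View pics/top0.png

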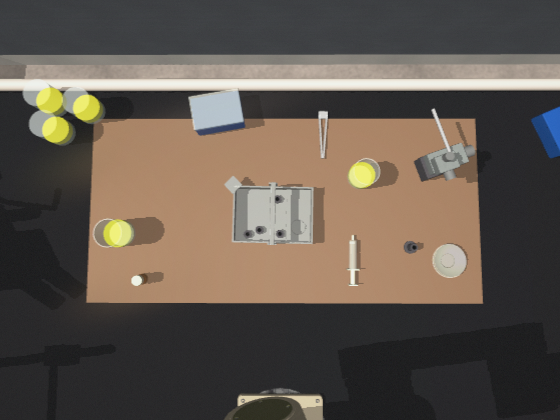

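View pics/scene0.png

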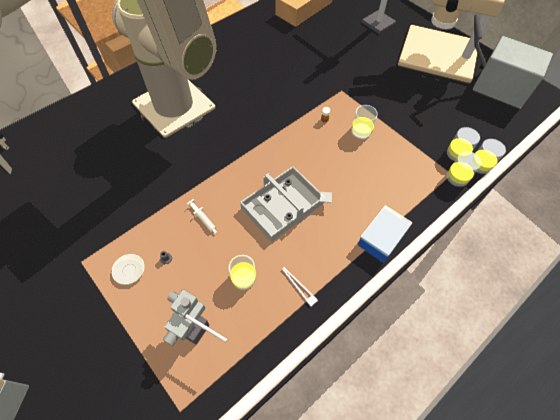

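The top view shows the tray around (273,215), with its lug at (233,184), the pocket near (300,227) and the handle bar vertical at x≈272. The nut is at (410,247), between the syringe (353,260) and the dish (449,260). So tray +x points along world +y. The scene view shows the same layout.

```bash
cat > h.py <<'E'
import numpy as np,cv2
from scipy.spatial.transform import Rotation as Ro
def cloud(c):
    d=c["depth"];v,u=np.mgrid[:d.shape[0],:d.shape[1]]
    K=c["mtx"];p=np.stack([(u-K[0,2])/K[0,0]*d,(v-K[1,2])/K[1,1]*d,d],-1)
    return (p-c["t"])@c["R"]
def plane(c,u,v,z):
    K=c["mtx"];r=c["R"].T@np.array([(u-K[0,2])/K[0,0],(v-K[1,2])/K[1,1],1]);o=-c["R"].T@c["t"]
    return o+r*(z-o[2])/r[2]
E
python3 - <<'E'
from h import *
c=dict(np.load("/tmp/top0.npz"));s=dict(np.load("/tmp/scene0.npz"))
for n,c,box,nb in(("top",c,(225,175,320,252),(400,235,422,258)),("scene",s,(235,160,335,245),(155,248,175,268))):
    P=cloud(c);x0,y0,x1,y1=box;Q=P[y0:y1,x0:x1].reshape(-1,3)
    for lo,hi in((.033,.046),(.08,.09)):
        m=Q[(Q[:,2]>lo)&(Q[:,2]<hi)];print(n,lo,len(m),cv2.minAreaRect((m[:,:2]*1000).astype(np.float32)),m.mean(0).round(4))
    x0,y0,x1,y1=nb;Q=P[y0:y1,x0:x1].reshape(-1,3);m=Q[(Q[:,2]>.028)&(Q[:,2]<.045)]
    print("nut",len(m),m.mean(0),cv2.minAreaRect((m[:,:2]*1000).astype(np.float32)),"bench",np.median(Q[:,2]))
    g=cv2.cvtColor(c["color"],cv2.COLOR_RGB2GRAY)
    v,u=np.nonzero(g[y0:y1,x0:x1]<50);print("nut px",u.mean()+x0,v.mean()+y0,len(u))
for n,b in(("dish",(428,240,470,282)),("syr",(343,230,363,292)),("beaker",(345,155,384,190)),("manip",(412,105,478,185)),("tweez",(315,108,330,160))):
    P=cloud(dict(np.load("/tmp/top0.npz")));x0,y0,x1,y1=b;Q=P[y0:y1,x0:x1].reshape(-1,3);m=Q[(Q[:,2]>.006)];print(n,m.min(0).round(3),m.max(0).round(3))
big=cv2.resize(np.load("/tmp/top0.npz")["color"][170:290,220:480,::-1],None,fx=3,fy=3,interpolation=cv2.INTER_CUBIC);cv2.imwrite("pics/crop0.png",big)
E
```

```text
top 0.033 592 ((583.42041015625, 31.14942169189453), (231.0443115234375, 171.6427459716797), 88.40839385986328) [0.5915 0.0459 0.0389]
top 0.08 310 ((572.2967529296875, 19.28498077392578), (154.20106506347656, 17.286052703857422), 0.07889902591705322) [0.5709 0.0195 0.0851]
nut 51 [ 0.48772753 -0.34521816  0.03281479] ((487.57757568359375, -345.4732971191406), (17.86945152282715, 15.538394927978516), 89.63311004638672) bench 0.000355071191206121
nut px 414.0 247.0 9
scene 0.033 607 ((584.06787109375, 35.13050842285156), (239.41030883789062, 174.245849609375), 87.84734344482422) [0.5856 0.0369 0.0407]
scene 0.08 204 ((572.9989013671875, 20.192813873291016), (21.906171798706055, 156.570068359375), 87.76747131347656) [0.5748 0.0197 0.0865]
nut 46 [ 0.48972626 -0.34473668  0.0358191 ] ((489.2416687011719, -344.7971496582031), (19.017589569091797, 18.314571380615234), 46.939842224121094) bench 0.003998143587115553
nut px 163.57142857142858 254.28571428571428 7
dish [ 0.409 -0.488  0.006] [0.507 0.004 1.029]
syr [ 0.389 -0.206  0.009] [0.519 0.004 1.029]
beaker [ 0.507 -0.249  0.007] [0.711 0.004 1.029]
manip [ 0.507 -0.466  0.006] [0.814 0.004 1.029]
tweez [ 0.507 -0.128  0.006] [0.857 0.004 1.029]
```

View pics/crop0.png

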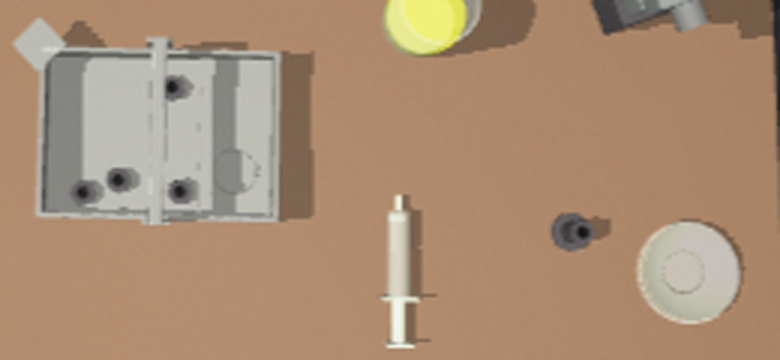

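Request:
drive_tool --moves '[60, 0, 0, 0, 0, 0, -8.5, 60, 0, 0, 0, 0, 0, -8.5, 60, 0, 0, 0, 0, 0, -8.5, 60, 0, 0, 0, 0, 0, -8.5, 60, 0, 0, 0, 0, 0, -8.5, 60, 0, 0, 0, 0, 0, -8.5, 60, 0, 0, 0, 0, 0, -8.5, 60, 0, 0, 0, 0, 0, -8.5]' --grip_force 20

```text
t: 0.9
tool_pos: [0.1472, -0.5815, 0.4041]
orientation: [-2.36, -2.072, -0.001]
force: [0.1, 0.1, 0.3]
opening: 0.06
gripper_force: 0.0
```

```bash
cat >> h.py <<'E'
from plant import robot
def goal(xyz,yaw,R=None):
    "remaining shift (mm, tool axes) and turn (deg) to TCP goal, tool down with tool x at yaw deg"
    s=robot.read_state();A=Ro.from_rotvec(s["orientation"])
    G=Ro.from_euler("ZX",[yaw,180],degrees=True) if R is None else R
    print("t",round(s["t"],2),"pos",s["tool_pos"].round(4),"q",s["q"].round(2),"shift",(A.inv().apply(np.array(xyz)-s["tool_pos"])*1000).round(1),"turn",np.degrees((A.inv()*G).as_rotvec()).round(2),"F",s["force"].round(1),"op",round(s["opening"]*1000,1),"gf",round(s["gripper_force"],1))
E
python3 -c "
from h import *
goal([.4885,-.345,.30],90)"
```

```text
t 0.9 pos [ 0.1472 -0.5815  0.4041] q [-1.41  0.13  1.49  0.    1.52 -1.28] shift [278.7 307.8 104.3] turn [-0.01 -0.06 -7.45] F [0.1 0.1 0.3] op 60.0 gf 0.0
```

Request:
drive_tool --moves '[60, 0, 0, 0, 0, 0, -7.5, 60, 26, 37.5, 0, 0, 0, 0, 60, 26, 37.5, 0, 0, 0, 0, 60, 26, 37.5, 0, 0, 0, 0, 60, 26, 37.5, 10, 0, 0, 0, 60, 26, 37.5, 10, 0, 0, 0, 60, 26, 37.5, 10, 0, 0, 0, 60, 26, 37.5, 10, 0, 0, 0]'

```text
t: 1.7
tool_pos: [0.4118, -0.3996, 0.364]
orientation: [-2.227, -2.215, 0.0]
force: [-0.2, -1.3, 0.8]
opening: 0.06
gripper_force: 0.0
```

```bash
python3 -c "
from h import *
goal([.4885,-.345,.30],90)"
```

```text
t 1.7 pos [ 0.4118 -0.3996  0.364 ] q [-0.86  0.08  1.61 -0.    1.45 -0.85] shift [55.  76.4 64. ] turn [-0.02 -0.02 -0.31] F [-0.2 -1.3  0.8] op 60.0 gf 0.0
```

Request:
drive_tool --moves '[60, 18, 25.5, 21, 0, 0, -0.3, 60, 18, 25.5, 21, 0, 0, 0, 60, 18, 25.5, 21, 0, 0, 0, 60, 0, 0, 0, 0, 0, 0]'

```text
t: 2.1
tool_pos: [0.4885, -0.3438, 0.2973]
orientation: [-2.213, -2.221, -0.001]
force: [-1.3, 0.4, -0.6]
opening: 0.06
gripper_force: 0.0
```

Run:
```python
from h import *
goal([.4885,-.345,.30],90)
c=robot.read_camera("wrist");np.savez("/tmp/w1.npz",**c);cv2.imwrite("pics/w1.png",c["color"][:,:,::-1])
print(c["mtx"],-c["R"].T@c["t"],c["R"].round(3))
```

```text
t 2.1 pos [ 0.4885 -0.3438  0.2973] q [-0.7   0.2   1.61  0.    1.34 -0.7 ] shift [-1.2  0.  -2.7] turn [-0.24 -0.29  0.19] F [-1.3  0.4 -0.6] op 60.0 gf 0.0
[[325.1922621    0.         282.87868856]
 [  0.         325.1922621  207.34552222]
 [  0.           0.           1.        ]] [ 0.48838272 -0.2690764   0.27741621] [[ 1.     0.003 -0.005]
 [ 0.004 -0.966  0.26 ]
 [-0.004 -0.26  -0.966]]
```

View pics/w1.png

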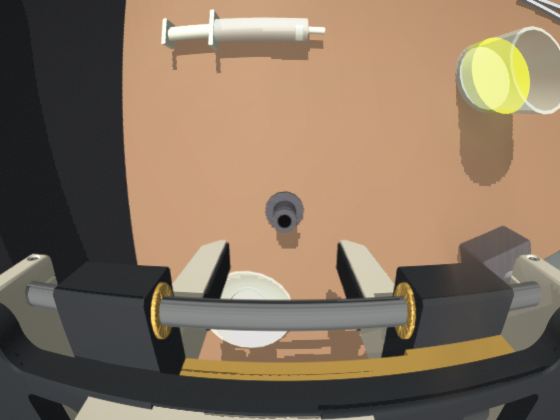

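The wrist view shows the nut between the fingers, with the bore at about (285,219) and the flange ring around (284,210). The dish is at (250,310).

```bash
cat >> h.py <<'E'
def fplane(c,u,v,z):
    K=c["mtx"];a=np.array([u-K[0,2],v-K[1,2]]);r=np.linalg.norm(a);th=r/K[0,0]
    d=c["R"].T@np.r_[a/r*np.sin(th),np.cos(th)];o=-c["R"].T@c["t"]
    return o+d*(z-o[2])/d[2]
E
python3 - <<'E'
from h import *
c=dict(np.load("/tmp/w1.npz"));im=c["color"].astype(int)
sub=im[180:245,255:315];b=sub.max(2)
m=(b<35).astype(np.uint8);n,l,st,ce=cv2.connectedComponentsWithStats(m)
for i in range(1,n):
    if st[i,4]>20:print("bore",st[i],ce[i]+[255,180],fplane(c,*(ce[i]+[255,180]),.034).round(4))
m=((sub[:,:,0]-sub[:,:,2])<25).astype(np.uint8);n,l,st,ce=cv2.connectedComponentsWithStats(m)
i=1+st[1:,4].argmax();print("nut",st[i],st[i][:2]+[255,180])
x,y,w,h,_=st[i];x+=255;y+=180
for p in((x,y+w/2),(x+w,y+w/2),(x+w/2,y)):print(fplane(c,*p,.005).round(4))
E
```

```text
bore [ 24  35  12  12 112] [284.16964286 220.80357143] [ 0.4884 -0.3455  0.034 ]
nut [  11   12   37   41 1166] [266 192]
[ 0.4726 -0.3453  0.005 ]
[ 0.5048 -0.3451  0.005 ]
[ 0.4886 -0.3287  0.005 ]
```

Request:
drive_tool --moves '[60, -1.7, 0, 33, 0, 0, 0, 60, 0, 0, 33, 0, 0, 0, 60, 0, 0, 26, 0, 0, 0, 60, 0, 0, 6, 0, 0, 0, 60, 0, 0, 0, 0, 0, 0, 60, 0, 0, 0, 0, 0, 0]'

```text
t: 2.75
tool_pos: [0.4876, -0.3499, 0.2058]
orientation: [2.22, 2.219, 0.0]
force: [-0.6, -0.8, 1.0]
opening: 0.06
gripper_force: 0.0
```

```bash
python3 -c "
from h import *
goal([.4886,-.3455,.199],90)"
```

```text
t 2.75 pos [ 0.4876 -0.3499  0.2058] q [-0.71  0.31  1.66 -0.    1.17 -0.71] shift [4.4 1.  6.8] turn [ 0.11  0.1  -0.04] F [-0.6 -0.8  1. ] op 60.0 gf 0.0
```

Request:
drive_tool --moves '[60, 4.4, 1, 6.5, 0, 0, 0, 60, 0, 0, 0, 0, 0, 0, 60, 0, 0, 0, 0, 0, 0]'

```text
t: 3.05
tool_pos: [0.4884, -0.3443, 0.1977]
orientation: [2.221, 2.222, 0.0]
force: [-0.0, -0.8, -1.6]
opening: 0.0599
gripper_force: 0.0
```

```bash
python3 -c "
from h import *
goal([.4886,-.3455,.199],90)"
```

```text
t 3.05 pos [ 0.4884 -0.3443  0.1977] q [-0.7   0.31  1.67 -0.    1.15 -0.7 ] shift [-1.2  0.2 -1.3] turn [0.02 0.02 0.03] F [-0.  -0.8 -1.6] op 59.9 gf 0.0
```

Request:
drive_tool --moves '[60, -1, 0, -1.5, 0, 0, 0, 0, 0, 0, 0, 0, 0, 0, 0, 0, 0, 0, 0, 0, 0, 0, 0, 0, 0, 0, 0, 0, 0, 0, 0, 0, 0, 0, 0, 0, 0, 0, 0, 0, 0, 0, 0, 0, 0, 0, 0, 0, 0, 0, 0, 0, 0, 0, 0, 0]' --grip_force 20

```text
t: 3.85
tool_pos: [0.4882, -0.3455, 0.1987]
orientation: [-2.221, -2.221, -0.0]
force: [1.3, 0.3, 0.3]
opening: 0.0198
gripper_force: 20.0
```

```bash
python3 -c "
from h import *
goal([.5425,-.1,.33],90)"
```

```text
t 3.85 pos [ 0.4882 -0.3455  0.1987] q [-0.7   0.31  1.67  0.    1.16 -0.7 ] shift [ 245.5   54.3 -131.3] turn [-0. -0. -0.] F [1.3 0.3 0.3] op 19.8 gf 20.0
```

Request:
drive_tool --moves '[0, 0, 0, -25, 0, 0, 0, 0, 0, 0, -40, 0, 0, 0, 0, 25, 6, -35, 0, 0, 0, 0, 40, 10, -20, 0, 0, 0, 0, 45, 12, -10, 0, 0, 0, 0, 45, 12, 0, 0, 0, 0, 0, 45, 10, 0, 0, 0, 0, 0, 40, 4, 0, 0, 0, 0]'

```text
t: 4.65
tool_pos: [0.5426, -0.1033, 0.329]
orientation: [2.221, 2.222, 0.001]
force: [0.2, 0.1, -0.3]
opening: 0.0193
gripper_force: 20.0
```

Request:
drive_tool --moves '[0, 5, 0, 0, 0, 0, 0, 0, 0, 0, 0, 0, 0, 0, 0, 0, 0, 0, 0, 0, 0, 0, 0, 0, 0, 0, 0, 0]'

```text
t: 5.05
tool_pos: [0.5421, -0.1019, 0.3287]
orientation: [2.223, 2.22, -0.001]
force: [0.1, -0.2, -0.9]
opening: 0.0199
gripper_force: 20.0
```

Run:
```python
from h import *
goal([.5425,-.1,.33],90)
c=robot.read_camera("wrist");np.savez("/tmp/w2.npz",**c);cv2.imwrite("pics/w2.png",c["color"][:,:,::-1])
```

```text
t 5.05 pos [ 0.5421 -0.1019  0.3287] q [-0.28  0.05  1.72 -0.    1.38 -0.28] shift [ 1.9  0.4 -1.3] turn [-0.01  0.02 -0.09] F [ 0.1 -0.2 -0.9] op 19.9 gf 20.0
```

View pics/w2.png

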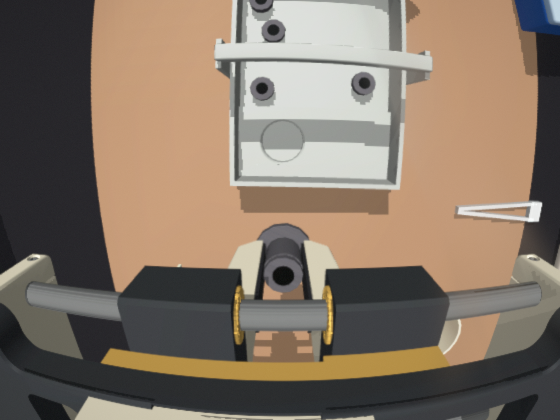

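The wrist view shows the pocket ring centred near (283,141) and the tray's near rim corners at (232,186) and (399,188). The nut is held upright at (284,240), and the collars are on the floor.

Run:
```python
from h import *
c=dict(np.load("/tmp/w2.npz"));g=cv2.cvtColor(c["color"],cv2.COLOR_RGB2GRAY)
b=cv2.GaussianBlur(cv2.resize(g[110:172,250:318],None,fx=4,fy=4,interpolation=cv2.INTER_CUBIC),(0,0),2)
print("hough",end=" ")
h=cv2.HoughCircles(b,cv2.HOUGH_GRADIENT,1,200,param1=60,param2=15,minRadius=70,maxRadius=105)[0]
for x,y,r in h[:2]:
    u,v=250+x/4,110+y/4;p=fplane(c,u,v,.013);e=fplane(c,u+r/4,v,.013);print(u,v,r/4,p.round(4),"rad",np.linalg.norm(p-e).round(4))
for n,(u,v) in dict(nearL=(231,186),nearR=(400,189)).items():print(n,fplane(c,u,v,.04).round(4))
for n,(u,v) in dict(barL=(217,54),barR=(430,65)).items():print(n,fplane(c,u,v,.08).round(4))
cr=c["color"][20:200,200:440,::-1];cr=cv2.resize(cr,None,fx=3,fy=3,interpolation=cv2.INTER_CUBIC)
for x,y,r in h[:1]:cv2.circle(cr,(int((50+x/4)*3),int((90+y/4)*3)),int(r/4*3),(0,0,255),1)
cv2.imwrite("pics/w2c.png",cr)
```

```text
hough 282.125 140.125 20.45 [ 0.5416 -0.0454  0.013 ] rad 0.0185
nearL [ 0.4981 -0.0821  0.04  ]
nearR [ 0.6454 -0.0844  0.04  ]
barL [0.4963 0.0214 0.08  ]
barR [0.6512 0.0189 0.08  ]
```

View pics/w2c.png

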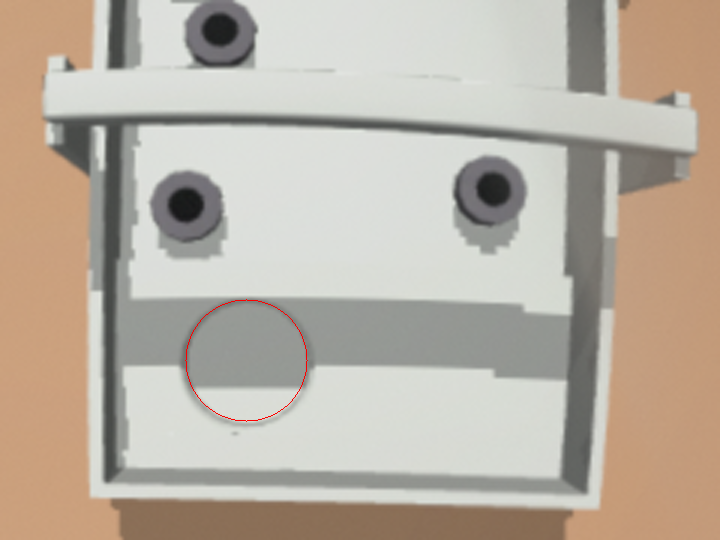

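Request:
drive_tool --moves '[0, 28, 0, 0, 0, 0, 0, 0, 27.6, 0, 20, 0, 0, 0, 0, 0, 0, 35, 0, 0, 0, 0, 0, 0, 30, 0, 0, 0, 0, 0, 0, 16, 0, 0, 0, 0, 0, 0, 0, 0, 0, 0, 0, 0, 0, 0, 0, 0, 0]' --grip_force 15

```text
t: 5.8
tool_pos: [0.5424, -0.0457, 0.2281]
orientation: [-2.223, -2.22, 0.0]
force: [0.1, 0.4, -0.1]
opening: 0.0194
gripper_force: 15.0
```

Run:
```python
from h import *
goal([.542,-.0463,.2205],90)
c=robot.read_camera("wrist");np.savez("/tmp/w3.npz",**c);cv2.imwrite("pics/w3.png",c["color"][:,:,::-1])
```

```text
t 5.8 pos [ 0.5424 -0.0457  0.2281] q [-0.18  0.14  1.81 -0.    1.19 -0.18] shift [-0.6 -0.4  7.6] turn [-0.01 -0.   -0.08] F [ 0.1  0.4 -0.1] op 19.4 gf 15.0
```

View pics/w3.png

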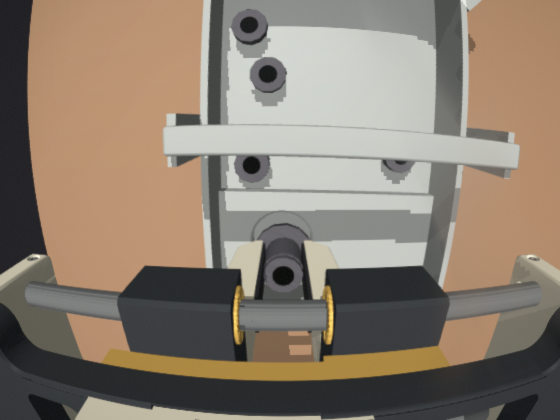

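The nut flange, centred near (284,240), hangs over the pocket ring, whose visible arc spans x 253 to 312. It is well aligned, so I descend.

Request:
drive_tool --moves '[0, -0.5, -0.3, 7, 0, 0, 0, 0, 0, 0, 5, 0, 0, 0, 0, 0, 0, 4, 0, 0, 0, 0, 0, 0, 3, 0, 0, 0, 0, 0, 0, 2, 0, 0, 0, 0, 0, 0, 0, 0, 0, 0]'

```text
t: 6.45
tool_pos: [0.5418, -0.0453, 0.2063]
orientation: [-2.221, -2.221, 0.001]
force: [0.2, 0.1, -0.0]
opening: 0.0194
gripper_force: 15.0
```

```bash
python3 -c "
from h import *
goal([.542,-.0463,.2027],90)"
```

```text
t 6.45 pos [ 0.5418 -0.0453  0.2063] q [-0.18  0.17  1.83  0.    1.15 -0.18] shift [-1.   0.2  3.6] turn [-0.04 -0.01  0.  ] F [ 0.2  0.1 -0. ] op 19.4 gf 15.0
```

Request:
drive_tool --moves '[0, 0, 0, 2, 0, 0, 0, 0, 0, 0, 2, 0, 0, 0, 0, 0, 0, 0, 0, 0, 0, 0, 0, 0, 0, 0, 0, 0]'

```text
t: 6.85
tool_pos: [0.5419, -0.0454, 0.2027]
orientation: [-2.221, -2.221, 0.0]
force: [-0.9, 0.2, -1.2]
opening: 0.0193
gripper_force: 15.0
```

```bash
python3 -c "
from h import *
goal([.542,-.0463,.2027],90)"
```

```text
t 6.85 pos [ 0.5419 -0.0454  0.2027] q [-0.18  0.18  1.83  0.    1.14 -0.18] shift [-0.9  0.1  0. ] turn [-0.01 -0.   -0.  ] F [-0.9  0.2 -1.2] op 19.3 gf 15.0
```

Request:
drive_tool --moves '[30, 0, 0, 0, 0, 0, 0, 30, 0, 0, 0, 0, 0, 0, 30, 0, 0, 0, 0, 0, 0, 30, 0, 0, 0, 0, 0, 0, 30, 0, 0, -20, 0, 0, 0, 30, 0, 0, -40, 0, 0, 0, 30, 0, 0, -45, 0, 0, 0, 30, 0, 0, -20, 0, 0, 0]'

```text
t: 7.65
tool_pos: [0.543, -0.0456, 0.3326]
orientation: [2.218, 2.218, 0.005]
force: [0.2, -0.1, 0.2]
opening: 0.0299
gripper_force: 0.0
```

Run:
```python
from h import *
goal([.5734,.0205,.31],0)
c=robot.read_camera("scene");np.savez("/tmp/s2.npz",**c)
c2=robot.read_camera("wrist");np.savez("/tmp/w4.npz",**c2);cv2.imwrite("pics/w4.png",c2["color"][:,:,::-1])
# nut top height in scene view near the pocket
P=cloud(c);d=np.hypot(P[...,0]-.542,P[...,1]+.046)<.014
print(np.sort(P[d][:,2])[-25:].round(4))
```

```text
t 7.65 pos [ 0.543  -0.0456  0.3326] q [-0.18  0.02  1.73 -0.    1.38 -0.18] shift [66.1 30.3 22.7] turn [ 0.31 -0.21 90.  ] F [ 0.2 -0.1  0.2] op 29.9 gf 0.0
[0.5723 0.5724 0.5724 0.5724 0.5724 0.5725 0.5726 0.5726 0.5726 0.5726
 0.5728 0.5728 0.5728 0.5729 0.573  0.573  0.573  0.5731 0.5731 0.5732
 0.5732 0.5733 0.5733 0.5736 0.5737]
```

View pics/w4.png

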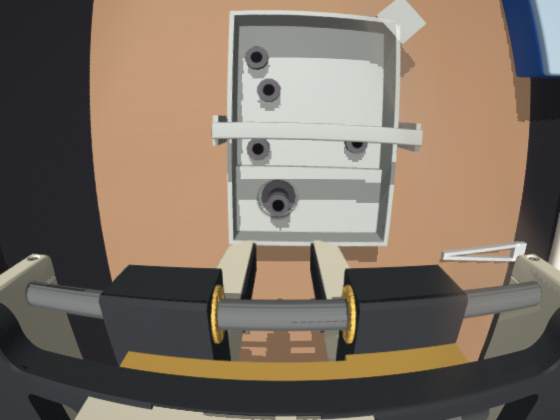

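The nut's hub is upright in the pocket at (278,200). The bar runs from (213,130) to (421,138), and the lug is at (400,22). Next I check the hub height and the bar position.

Run:
```python
from h import *
c=dict(np.load("/tmp/w4.npz"))
a=fplane(c,213,130,.083);b=fplane(c,421,137.5,.083);print(a.round(4),b.round(4),((a+b)/2).round(4),np.linalg.norm(a-b),np.degrees(np.arctan2(*(a-b)[[1,0]])))
K=c["mtx"];v,u=np.mgrid[180:222,255:300];dx=u-K[0,2];dy=v-K[1,2];r=np.hypot(dx,dy);th=r/K[0,0]
z=c["depth"][180:222,255:300];p=np.stack([dx/r*np.tan(th)*z,dy/r*np.tan(th)*z,z],-1)
w=(p-c["t"])@c["R"];q=w.reshape(-1,3);t=q[(q[:,2]>.031)&(q[:,2]<.06)];print("hub top",len(t),np.median(t,0).round(4),np.percentile(t[:,2],[10,90]).round(4))
b=fplane(c,278,205,.038);print("bore",b.round(4))
```

```text
[0.4961 0.0225 0.083 ] [0.6504 0.0193 0.083 ] [0.5733 0.0209 0.083 ] 0.15427906420082624 178.83588448534024
hub top 417 [ 0.5413 -0.0443  0.0378] [0.0359 0.0388]
bore [ 0.5422 -0.0453  0.038 ]
```

Request:
drive_tool --moves '[40, 0, 0, 0, 0, 0, 8.5, 40, 0, 0, 0, 0, 0, 8.5, 40, 0, 0, 0, 0, 0, 8.5, 40, 0, 0, 0, 0, 0, 8.5, 40, 0, 0, 0, 0, 0, 8.5, 40, 0, 0, 0, 0, 0, 8.5, 40, 0, 0, 0, 0, 0, 8.5, 40, 0, 0, 0, 0, 0, 8.5]'

```text
t: 8.55
tool_pos: [0.5414, -0.0453, 0.3259]
orientation: [-3.085, -0.59, 0.004]
force: [-0.8, -0.1, -0.2]
opening: 0.0402
gripper_force: 0.0
```

Request:
drive_tool --moves '[40, 0, 0, 0, 0, 0, 8.5, 40, 0, 0, 0, 0, 0, 8.5, 40, 0, 0, 0, 0, 0, 5.9, 40, 0, 0, 0, 0, 0, 0]'

```text
t: 8.95
tool_pos: [0.5415, -0.0453, 0.3261]
orientation: [-3.141, 0.027, 0.004]
force: [-0.5, 0.3, 0.3]
opening: 0.04
gripper_force: 0.0
```

```bash
python3 -c "
from h import *
goal([.5734,.0203,.31],-0.9)"
```

```text
t 8.95 pos [ 0.5415 -0.0453  0.3261] q [-0.18  0.03  1.74 -0.    1.37  1.41] shift [ 30.8 -66.2  16. ] turn [-0.02  0.14 -0.1 ] F [-0.5  0.3  0.3] op 40.0 gf 0.0
```

Request:
drive_tool --moves '[40, 15, -33, 0, 0, 0, 0, 40, 16, -33.4, 6, 0, 0.1, 0, 40, 0, 0, 30, 0, 0, 0, 40, 0, 0, 30, 0, 0, 0, 40, 0, 0, 12, 0, 0, 0, 40, 0, 0, 0, 0, 0, 0, 40, 0, 0, 0, 0, 0, 0]'

```text
t: 9.65
tool_pos: [0.5743, 0.0203, 0.2503]
orientation: [3.141, -0.024, 0.003]
force: [0.6, 0.7, 0.2]
opening: 0.0402
gripper_force: 0.0
```

```bash
python3 -c "
from h import *
goal([.5734,.0205,.247],-0.9)"
```

```text
t 9.65 pos [0.5743 0.0203 0.2503] q [-0.05  0.19  1.72  0.    1.24  1.53] shift [-0.9 -0.2  3.3] turn [-0.   -0.12  0.04] F [0.6 0.7 0.2] op 40.2 gf 0.0
```

Request:
drive_tool --moves '[40, -0.5, 0, 3, 0, 0, 0, 40, 0, 0, 0, 0, 0, 0, 0, 0, 0, 0, 0, 0, 0, 0, 0, 0, 0, 0, 0, 0, 0, 0, 0, 0, 0, 0, 0, 0, 0, 0, 0, 0, 0, 0, 0, 0, 0, 0, 0, 0, 0, 0, 0, 0, 0, 0, 0, 0]' --grip_force 60

```text
t: 10.45
tool_pos: [0.5737, 0.0203, 0.2469]
orientation: [3.141, -0.025, 0.003]
force: [-0.5, -2.4, 1.9]
opening: 0.0112
gripper_force: 60.0
```

```bash
python3 -c "
from h import *
goal([.5734,.0205,.247],-0.9)"
```

```text
t 10.45 pos [0.5737 0.0203 0.2469] q [-0.05  0.19  1.72 -0.    1.23  1.53] shift [-0.3 -0.2 -0.1] turn [ 0.02 -0.11 -0.01] F [-0.5 -2.4  1.9] op 11.2 gf 60.0
```

Gripped. Lift gently by about 150 mm, holding level.

Request:
drive_tool --moves '[0, 0, 0, -5, 0, 0, 0, 0, 0, 0, -12, 0, 0, 0, 0, 0, 0, -20, 0, 0, 0, 0, 0, 0, -25, 0, 0, 0, 0, 0, 0, -25, 0, 0, 0, 0, 0, 0, -25, 0, 0, 0, 0, 0, 0, -20, 0, 0, 0, 0, 0, 0, -12, 0, 0, 0]'

```text
t: 11.25
tool_pos: [0.5735, 0.0207, 0.3932]
orientation: [-3.141, 0.024, -0.006]
force: [0.7, -0.8, -7.1]
opening: 0.0116
gripper_force: 60.0
```

Request:
drive_tool --moves '[0, 0, 0, -6, 0, 0, 0, 0, 0, 0, 0, 0, 0, 0, 0, 0, 0, 0, 0, 0, 0, 0, 0, 0, 0, 0, 0, 0]'

```text
t: 11.65
tool_pos: [0.573, 0.0205, 0.3951]
orientation: [-3.141, 0.025, 0.001]
force: [-0.4, -1.0, -6.6]
opening: 0.0115
gripper_force: 60.0
```

Run:
```python
from h import *
s=robot.read_state();A=Ro.from_rotvec(s["orientation"]);d=np.array([.64,.77,0]);ax=np.cross([0,0,1],d)
G=Ro.from_rotvec(np.radians(30)*ax)*Ro.from_euler("ZX",[-.9,180],degrees=True)
goal(s["tool_pos"],0,G)
print("wt",s["wrist_torque"].round(2))
R=Ro.from_rotvec(np.radians(1)*ax)*A;print("per deg: tcp shift for fixed grasp pt (mm)",(A.inv().apply(A.apply([0,0,167])-R.apply([0,0,167]))).round(2), "turn/deg",(A.inv()*R).as_rotvec(degrees=True).round(3))
```

```text
t 11.65 pos [0.573  0.0205 0.3951] q [-0.05  0.06  1.58  0.    1.5   1.53] shift [0. 0. 0.] turn [-2.341e+01 -1.879e+01  1.000e-02] F [-0.4 -1.  -6.6] op 11.5 gf 60.0
wt [ 0.06  0.06 -0.01]
per deg: tcp shift for fixed grasp pt (mm) [ 1.83 -2.27  0.03] turn/deg [-0.78  -0.628  0.001]
```

Request:
drive_tool --moves '[0, 3.6, -4.5, 0, -1.56, -1.25, 0, 0, 3.6, -4.5, 0, -1.56, -1.25, 0, 0, 3.6, -4.5, 0, -1.56, -1.25, 0, 0, 3.6, -4.5, 0, -1.56, -1.25, 0, 0, 3.6, -4.5, 0, -1.56, -1.25, 0, 0, 3.6, -4.5, 0, -1.56, -1.25, 0, 0, 3.6, -4.5, 0, -1.56, -1.25, 0, 0, 3.6, -4.5, 0, -1.56, -1.25, 0]'

```text
t: 12.45
tool_pos: [0.6028, 0.0562, 0.3911]
orientation: [2.912, -0.023, -0.258]
force: [0.4, 0.2, -6.7]
opening: 0.0115
gripper_force: 60.0
```

Request:
drive_tool --moves '[0, 3.6, -4.5, 0, -1.56, -1.25, 0, 0, 3.6, -4.5, 0, -1.56, -1.25, 0, 0, 3.6, -4.5, 0, -1.56, -1.25, 0, 0, 3.6, -4.5, 0, -1.56, -1.25, 0, 0, 3.6, -4.5, 0, -1.56, -1.25, 0, 0, 3.6, -4.5, 0, -1.56, -1.25, 0, 0, 3.6, -4.5, 0, -1.56, -1.25, 0, 0, 0, 0, 0, 0, 0, 0]'

```text
t: 13.25
tool_pos: [0.6265, 0.0852, 0.3749]
orientation: [2.697, -0.02, -0.457]
force: [0.3, 0.7, -7.6]
opening: 0.011
gripper_force: 60.0
```

Request:
drive_tool --moves '[0, 0, 0, 0, 0, 0, 0, 0, 0, 0, 0, 0, 0, 0, 0, 0, 0, 0, 0, 0, 0, 0, 0, 0, 0, 0, 0, 0, 0, 0, 0, 0, 0, 0, 0, 0, 0, 0, 0, 0, 0, 0, 0, 0, 0, 0, 0, 0, 0, 0, 0, 0, 0, 0, 0, 0]'

```text
t: 14.05
tool_pos: [0.6262, 0.0844, 0.3762]
orientation: [2.7, -0.022, -0.454]
force: [-0.9, 0.5, -7.1]
opening: 0.0116
gripper_force: 60.0
```

Run:
```python
from h import *
goal([.573,.02,.4],0);s=robot.read_state();A=Ro.from_rotvec(s["orientation"])
print("tilt",np.degrees(np.arccos(-A.as_matrix()[2,2])),A.as_matrix()[2])
for n in("scene","wrist"):
    c=robot.read_camera(n);np.savez(f"/tmp/{n}5.npz",**c);cv2.imwrite(f"pics/{n}5.png",c["color"][:,:,::-1] if n=="wrist" else cv2.resize(c["color"][90:290,180:400,::-1],None,fx=3,fy=3,interpolation=cv2.INTER_CUBIC)[:600])
```

```text
t 14.05 pos [0.6262 0.0844 0.3762] q [ 0.15  0.44  1.22 -0.35  1.87  1.7 ] shift [-52.6  65.8  21. ] turn [23.25 18.84 -0.91] F [-0.9  0.5 -7.1] op 11.6 gf 60.0
tilt 29.92269107749328 [-0.31086521  0.39012205 -0.86669926]
```

View pics/scene5.png

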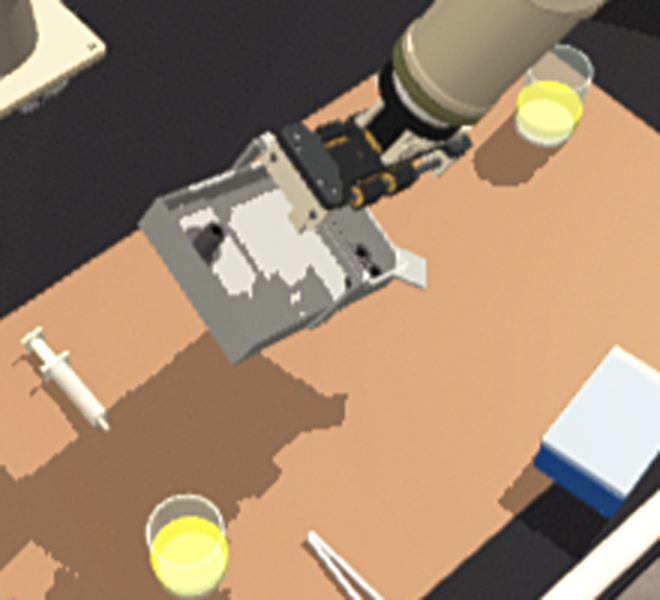

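View pics/wrist5.png

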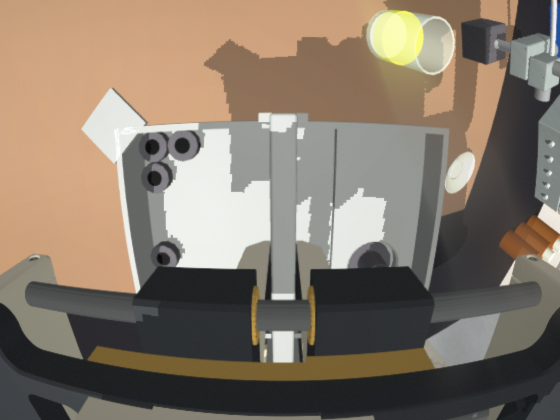

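The scene crop shows the tray up and tilted, with the nut in its pocket at (207,240). The wrist view shows three collars in the lug corner at (152,146), (184,145) and (156,177). The fourth is still by the +x wall at (165,257), so I measure whether it is still sliding.

```bash
cat >> h.py <<'E'
def collars(c,s):
    A=Ro.from_rotvec(s["orientation"]).as_matrix();T=np.stack([-A[:,1],-A[:,0],-A[:,2]],1)
    o=s["tool_pos"]+.247*A[:,2];b=c["color"].max(2);b=b[125:270,130:235]
    n,l,st,ce=cv2.connectedComponentsWithStats((b<35).astype(np.uint8))
    C=T.T@(-c["R"].T@c["t"]-o);K=c["mtx"]
    for i in range(1,n):
        if 25<st[i,4]<500:
            a=ce[i]+[130,125]-K[:2,2];r=np.hypot(*a);th=r/K[0,0];d=T.T@c["R"].T@np.r_[a/r*np.sin(th),np.cos(th)]
            p=(C+d*(.014-C[2])/d[2])*1000;print(st[i,4],(ce[i]+[130,125]).round(),"tray",p.round(1),"dist",np.hypot(p[0]-100,p[1]+70).round(1))
E
python3 - <<'E'
from h import *
collars(dict(np.load("/tmp/wrist5.npz")),robot.read_state())
print("now");collars(robot.read_camera("wrist"),robot.read_state())
E
```

```text
134 [151. 146.] tray [ 92.1 -58.6  14. ] dist 13.9
124 [182. 145.] tray [ 69.6 -58.5  14. ] dist 32.5
61 [151. 177.] tray [ 94.1 -36.9  14. ] dist 33.7
43 [160. 258.] tray [94.4 25.2 14. ] dist 95.4
now
133 [151. 146.] tray [ 92.1 -58.6  14. ] dist 13.9
130 [182. 145.] tray [ 69.6 -58.4  14. ] dist 32.6
65 [151. 177.] tray [ 93.9 -36.9  14. ] dist 33.7
45 [160. 259.] tray [94.4 25.3 14. ] dist 95.4
```

Request:
drive_tool --moves '[0, 0, 0, 0, 0, 0, 0, 0, 0, 0, 0, 0, 0, 0, 0, 0, 0, 0, 0, 0, 0, 0, 0, 0, 0, 0, 0, 0, 0, 0, 0, 0, 0, 0, 0, 0, 0, 0, 0, 0, 0, 0]'

```text
t: 14.8
tool_pos: [0.6262, 0.0845, 0.3762]
orientation: [2.7, -0.022, -0.454]
force: [0.2, -0.2, -7.2]
opening: 0.0112
gripper_force: 60.0
```

Run:
```python
from h import *
collars(robot.read_camera("wrist"),robot.read_state())
```

```text
132 [151. 146.] tray [ 92.2 -58.6  14. ] dist 13.8
126 [182. 145.] tray [ 69.6 -58.4  14. ] dist 32.5
66 [151. 178.] tray [ 93.9 -36.7  14. ] dist 33.9
43 [160. 258.] tray [94.4 25.1 14. ] dist 95.3
```

Collar 3 is stuck on the +x wall 95 mm from the corner. I shift the tilt more towards -y, keeping the grasp point fixed.

Request:
drive_tool --moves '[0, 5.8, 4.4, 0, 1.5, -2, 0, 0, 5.8, 4.4, 0, 1.5, -2, 0, 0, 5.8, 4.4, 0, 1.5, -2, 0, 0, 5.8, 4.4, 0, 1.5, -2, 0, 0, 5.8, 4.4, 0, 1.5, -2, 0, 0, 5.8, 4.4, 0, 1.5, -2, 0, 0, 0, 0, 0, 0, 0, 0, 0, 0, 0, 0, 0, 0, 0]'

```text
t: 15.65
tool_pos: [0.6588, 0.0556, 0.3713]
orientation: [2.791, -0.121, -0.761]
force: [0.2, -0.3, -5.9]
opening: 0.0112
gripper_force: 60.0
```

Request:
drive_tool --moves '[0, 0, 0, 0, 0, 0, 0, 0, 0, 0, 0, 0, 0, 0, 0, 0, 0, 0, 0, 0, 0, 0, 0, 0, 0, 0, 0, 0, 0, 0, 0, 0, 0, 0, 0, 0, 0, 0, 0, 0, 0, 0]'

```text
t: 16.25
tool_pos: [0.6587, 0.0558, 0.3716]
orientation: [2.791, -0.121, -0.763]
force: [-0.2, -0.8, -6.6]
opening: 0.0113
gripper_force: 60.0
```

Run:
```python
from h import *
s=robot.read_state();A=Ro.from_rotvec(s["orientation"]).as_matrix();print("tilt",np.degrees(np.arccos(-A[2,2])),"x,y down",np.degrees(np.arcsin(A[2,1])),np.degrees(np.arcsin(-A[2,0])),s["q"].round(2))
collars(robot.read_camera("wrist"),s)
```

```text
tilt 33.546348781840955 x,y down 14.823911918148347 29.328540847198624 [ 0.06  0.61  1.01 -0.21  2.07  1.67]
145 [182. 145.] tray [ 69.3 -58.8  14. ] dist 32.7
147 [152. 146.] tray [ 91.6 -58.8  14. ] dist 14.0
146 [154. 177.] tray [ 91.5 -36.7  14. ] dist 34.4
130 [157. 208.] tray [ 91.5 -14.6  14. ] dist 56.0
```

All four collars are within 56 mm of the corner. One check on the nut, then hand in.

Run:
```python
from h import *
s=robot.read_state();A=Ro.from_rotvec(s["orientation"]).as_matrix();T=np.stack([-A[:,1],-A[:,0],-A[:,2]],1);o=s["tool_pos"]+.247*A[:,2]
q=(cloud(robot.read_camera("scene"))-o)@T*1000
m=q[(np.hypot(q[...,0]+68,q[...,1]-30)<20)&(q[...,2]>20)&(q[...,2]<60)];print("hub pts",len(m),m.mean(0).round(1),"top",np.percentile(m[:,2],[50,90,98]).round(1))
t=m[m[:,2]>34];print(len(t),t.mean(0).round(1))
print(np.abs(s["dq"]).max())
```

```text
hub pts 65 [-68.2  30.3  35.4] top [37.7 40.5 42. ]
46 [-66.5  30.5  38.8]
0.0014714245254059497
```

```bash
python3 -c "
from plant import robot
print(robot.close_job())"
```

```text
the job is handed in; nothing more can be done
None
```

The job is handed in, with no verdict returned: the nut measures seated in its pocket, and the tray is held still in the air, tilted about 33.5° towards the lug corner, with all four collars within 56 mm of it.

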